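Close up the socket row on its rail

ROBOT

A 6-joint arm with a two-finger parallel gripper is mounted at the origin on the work surface. World frame = base frame: x ahead of the robot, y to its left, z up, the work surface at z = 0. Lengths are in m, angles in degrees, forces in N, time in s.
With the tool pointing down it reaches from about 0.35 to 0.925 m from the base axis. Payload 6.4 kg.
Tool frame: the origin (TCP) lies at the very end of the fingers, on their centre line; the grasp point (between the pads) lies 19 mm behind it; z points along the fingers, y is the line along which they close (so a half turn about z gives the same grasp; the last joint's range is limited). The gripper opens to 94 mm and grips with 3 to 60 N. Pads are 16 mm wide; open, the fingers measure 119 mm over their backs; the gripper's body (75 mm by 177 mm) begins 78 mm behind the grasp point.
Start: joints at [-80.449, 14.043, 89.255, -0, 76.702, -9.975], TCP at [0.217, -0.613, 0.205] pointing down, gripper open.
Joint ranges: [-179.41, 179.41], [-58.25, 129.5], [7.25, 145.43], [-54.29, 234.29], [11.92, 165.04], [-157.13, 157.13]. Speed limits (degrees/s): [147.25, 147.25, 180, 180, 180, 180].

INTERFACE

Orientations are given as a 3x3 rotation matrix whose columns are the frame's x, y, z axes.
In Python, from workcell import read_state, grab_frame, calibration, hand_in gives the robot as it stands.
- The arm moves only by the tool carry_out, never from a script. Its argument "deltas" is a list of rows, each a list of 7 numbers: the shift along the tool's x, y, z each as a share of 1 m, from -1 to 1, then the turn, a rotation vector about the tool's x, y, z each as a share of 180 degrees, from -1 to 1, then the opening, from 0 (shut) to 1 (fully open). A call has 1 to 20 rows; each row is the pose to reach, as a shift and turn from the pose commanded when the call began, along the tool's axes at that moment, turning the shorter way round; what a row does not reach only later rows make up. A row lasts 1/10 s, in which the tool goes at most 50 mm and 8.59 degrees, less where a joint would pass 70% of its speed; a pose out of reach is approached as far as the arm can. A call with a number of a shift or a turn outside -1 to 1 is refused whole. A call with a gripper value outside its range is refused whole. The fingers move at their own pace and stop on an object; "newtons" is the grip in N (left out, the last holds). Time passes only in rows, so rows that repeat a pose let the fingers close. It gives the time, the measured TCP pose, the force, the opening and the grip force at its end, in the units of the state.
- read_state(): the state, without advancing time (a new reading comes with each control period).
- grab_frame(name): name is "scene" or "top"; returns (picture, depth): 420x560x3 uint8, red, green, blue; 420x560 float32, m along the optical axis (not along the pixel's ray), 0 where there is no reading.
- calibration(name): a dict with "camera_matrix" (3x3 intrinsics, pixels), "T" (4x4, takes a point from camera to world coordinates). Camera axes: x right, y up, looking along -z (the intrinsics and any distortion apply to the point x, -y, -z); pixel columns grow to the right and rows downward; lengths in m; the calibration is good to about 2 mm. A picture is of the moment at which its call begins. calibration takes no time and is no camera call.
- hand_in(): hands the job in; it is judged then, once.
The state is a dict: "time": time; "joint_pos": joint angles; "qd": joint speeds; "joint_efforts": joint torques, N m; "ee_pos": TCP position; "ee_rot": TCP orientation; "contact_force": force on the tool from outside, world axes, zero at the start; "wrist_torque": the same for the moment, N m; "gripper_width": opening from 0.0 (shut) to 1.0 (fully open); "gripper_force": force on a finger pad.
Only numpy, scipy, OpenCV 4.12 (cv2) and the standard library are available. Lean on these libraries where they do the work, as an engineer would, in place of code of your own. Each camera call takes 0.05 s, during which the arm holds its last target. There are 200 camera calls.

TASK

Close up the sockets on the bench rail: push on the last one, from the rail's open end, so that the whole touching row slides along together until the first carrier is right against the black end cap. Push only, with the fingers: do not grip, lift or tip any socket, keep the row together, and leave the tools, socket and tub around the rail where they are.

Things in the scene. Friction and masses are not known exactly. Their poses are not given: they have to be found in the camera images.
- rail: Grey aluminium T-slot socket rail, screwed to the bench: 380 mm long, 36 mm wide, top face 14 mm above the bench; screwed ears (3 mm high) reach 34 mm from its centre line. Origin: middle of its underside. y runs along it from the open end (y = -190 mm) to the black end cap (outer face y = +190 mm; cap 42 mm wide, 28 mm high, 14 mm thick); z up.
- stop_face (a point): Middle of the end cap's inner face, the end stop that the first carrier is to meet: 176 mm from the rail's middle along its y, 20 mm above the bench.
- rear_face (a point): Middle of the upright rear face (32 mm wide, 12 mm high) of the last carrier, on which the row can be pushed: 20 mm above the bench. It still has to travel its distance from stop_face less 150 mm (five carriers of 30 mm).
- socket_front: Chromed hex socket, first of the row, nearest the end cap, the thickest: 28 mm across, 38 mm high, mouth up, fixed upright on its black carrier. Origin under the carrier's middle, on the rail's top face (14 mm above the bench); axes as the rail's. Carrier block: 30 mm long along the rail, 32 mm wide, 12 mm high; the socket on it reaches 64 mm above the bench.
- socket_2: Chromed hex socket, second of the row: 25.5 mm across, 38 mm high, mouth up, fixed upright on its black carrier. Origin under the carrier's middle, on the rail's top face (14 mm above the bench); axes as the rail's. Carrier as for the first; all five stand touching at the start, 60 to 150 mm short of the end cap.
- socket_3: Chromed hex socket, third of the row: 23 mm across, 38 mm high, mouth up, fixed upright on its black carrier. Origin under the carrier's middle, on the rail's top face (14 mm above the bench); axes as the rail's. Carrier as for the first; a foot under the rail's lips keeps each on the rail, so it slides only along it (1 mm play).
- socket_4: Chromed hex socket, fourth of the row: 20.5 mm across, 38 mm high, mouth up, fixed upright on its black carrier. Origin under the carrier's middle, on the rail's top face (14 mm above the bench); axes as the rail's. Carrier as for the first; each weighs 0.05 to 0.2 kg and slides with at most 0.5 N of drag.
- socket_rear: Chromed hex socket, last of the row, at the open end, the thinnest: 18 mm across, 38 mm high, mouth up, fixed upright on its black carrier. Origin under the carrier's middle, on the rail's top face (14 mm above the bench); axes as the rail's. Carrier as for the first.
- ratchet: Bystander: 1/2-inch ratchet, 230 mm long, 26 mm thick, its square drive pointing up to 40 mm, lying loose beside the rail on its far side, roughly along it. Origin under the middle; x axis towards the head.
- loose_socket: Bystander: a single chromed socket, 26 mm across, 38 mm high, standing loose on the bench on the near side of the rail, 85 to 105 mm from the rail's centre line. Origin under its centre.
- grease_tub: Bystander: white round tub with a black lid, 72 mm across, 62 mm high, loose on the bench on the near side, by the end cap. Origin under its centre.
- spanner: Bystander: combination spanner, 170 mm long, 8 mm thick, lying loose on the far side beyond the ratchet. Origin under its middle.
Not all that is in view belongs to the job. Leave any purple look-alike of the socket_4 alone.

How it is judged (in metres and radians):
At the end, for the whole second after the job is handed in: The first carrier stands within 3 mm of the end cap, every gap between neighbours is under 2.5 mm, the last carrier is within 5 mm of its fully closed-up place, all five are seated upright on the rail and at rest (y of socket_front in the frame of rail above 0.158 m and distance between socket_front and socket_2 below 0.0325 m and distance between socket_2 and socket_3 below 0.0325 m and distance between socket_3 and socket_4 below 0.0325 m and distance between socket_4 and socket_rear below 0.0325 m and y of socket_rear in the frame of rail above 0.036 m and z of each of socket_front, socket_2, socket_3, socket_4, socket_rear in the frame of rail below 0.0165 m and angle between each of socket_front, socket_2, socket_3, socket_4, socket_rear's own z axis and vertical below 0.08 rad and linear speed of each of socket_front, socket_2, socket_3, socket_4, socket_rear below 0.01 m/s); the robot touches nothing.
It fails at once if a socket of the row, or its carrier, is lifted (more than 5 mm) or tipped (z of any of socket_front, socket_2, socket_3, socket_4, socket_rear in the frame of rail above 0.019 m or angle between any of socket_front, socket_2, socket_3, socket_4, socket_rear's own z axis and vertical above 0.2 rad).
It fails at once if a socket of the row is taken between the fingers (the grasp point comes down onto it) ((horizontal distance between the grasp point and socket_front below 0.012 m and height (world z) of the grasp point below 0.066 m) or (horizontal distance between the grasp point and socket_2 below 0.012 m and height (world z) of the grasp point below 0.066 m) or (horizontal distance between the grasp point and socket_3 below 0.012 m and height (world z) of the grasp point below 0.066 m) or (horizontal distance between the grasp point and socket_4 below 0.012 m and height (world z) of the grasp point below 0.066 m) or (horizontal distance between the grasp point and socket_rear below 0.012 m and height (world z) of the grasp point below 0.066 m)).
It fails at once if the row comes apart: a gap of more than 10 mm opens between two neighbours (distance between socket_front and socket_2 above 0.0403 m or distance between socket_2 and socket_3 above 0.0403 m or distance between socket_3 and socket_4 above 0.0403 m or distance between socket_4 and socket_rear above 0.0403 m).
It fails at once if the fingers push (over 5 N) on another socket of the row than the rear one (contact force between the fingers and socket_front above 5 N or contact force between the fingers and socket_2 above 5 N or contact force between the fingers and socket_3 above 5 N or contact force between the fingers and socket_4 above 5 N).
It fails at once if a bystander (ratchet, loose socket, grease tub, spanner) is shifted more than 10 mm (distance of any of ratchet, loose_socket, grease_tub, spanner from where it was at the start of the episode above 0.01 m).
It also fails if it takes over 35 s, if anything falls off the work surface, if the arm or the gripper's body presses on something with over 40 N, if the wrist force passes 120 N, or if a joint passes its speed limit or range.

## Working session

There is one attempt and no reset: what is moved stays moved. The work goes in short steps, Python scripts to look and compute and a tool call to move; the robot and the scene stay as the last step left them, time stands still between calls to the robot, and variables do not carry over. Pictures are saved under pics/ and viewed, at most 10 in all, crops included, and the job is handed in when it is done.

Besides the shell and the picture viewer there is one more tool, called after "Request:" by a JSON object that holds its "name" and its "arguments". carry_out: Moves the arm, as the interface text tells. Its arguments: {"type":"object","properties":{"deltas":{"type":"array","items":{"type":"array","items":{"type":"number","minimum":-1,"maximum":1}}},"newtons":{"type":"number"}},"required":["deltas"]}

```bash
mkdir -p pics; cat > h.py <<'E'
import numpy as np, cv2
from workcell import *
def snap(n,f):
    im,d=grab_frame(n); np.savez('pics/'+f+'.npz',im=im,d=d); cv2.imwrite('pics/'+f+'.png',im[:,:,::-1]); return im,d
def ray(n,u,v):
    c=calibration(n); K=np.array(c['camera_matrix']);T=np.array(c['T'])
    p=np.linalg.inv(K)@[u,v,1]; return T[:3,3],T[:3,:3]@[p[0],-p[1],-p[2]]
def onplane(n,u,v,z):
    o,r=ray(n,u,v); return o+r*(z-o[2])/r[2]
def pt(n,u,v,d):
    o,r=ray(n,u,v); return o+r*d
E
python3 - <<'E'
from h import *
for n in('top','scene'):
    snap(n,n+'0'); c=calibration(n); print(n,{k:np.round(v,3).tolist() if k!='x' else v for k,v in c.items()})
s=read_state(); print(s['time'],s['ee_pos'],np.round(s['ee_rot'],3))
E
```

```text
top {'camera_matrix': [[420.058, 0.0, 277.309], [0.0, 420.058, 207.818], [0.0, 0.0, 1.0]], 'T': [[-0.024, 0.998, -0.066, 0.509], [-0.999, -0.025, -0.021, 0.057], [-0.022, 0.066, 0.998, 0.837], [0.0, 0.0, 0.0, 1.0]]}
scene {'camera_matrix': [[510.657, 0.0, 276.159], [0.0, 510.657, 207.34], [0.0, 0.0, 1.0]], 'T': [[-0.657, -0.546, 0.52, 0.967], [0.754, -0.479, 0.45, 0.376], [0.003, 0.688, 0.726, 0.605], [0.0, 0.0, 0.0, 1.0]]}
0.1 [ 0.21718112 -0.61207923  0.20447121] [[ 0.942  0.334 -0.   ]
 [ 0.334 -0.942  0.002]
 [ 0.    -0.002 -1.   ]]
```

View pics/top0.png

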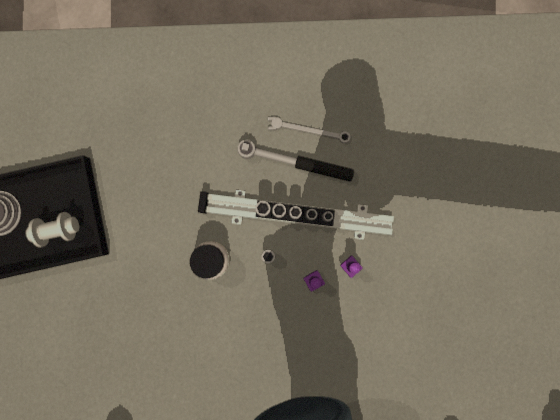

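View pics/scene0.png

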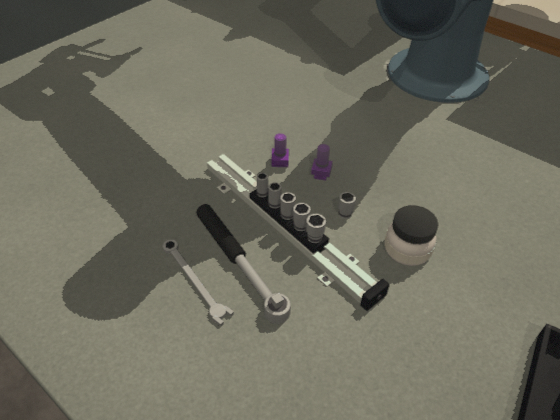

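The top view shows the rail from the cap (203,202) to the open end (392,225). The row runs along u≈256–334, with the thickest socket towards the cap and the thin rear one at about (328,216). The purple look-alikes at (315,281) and (352,267) stand off the rail, so I'll leave them alone. The chromed socket at (268,257) is the loose bystander. The scene view agrees.

```bash
cat > meas.py <<'E'
from h import *
def axis(im):
    # bright rail pixels on plane z=14mm
    g=im.min(axis=2).astype(np.uint8); m=np.zeros_like(g); m[170:250,190:405]=(g[170:250,190:405]>150)*255
    n,l,s,c=cv2.connectedComponentsWithStats(m)
    k=[i for i in range(1,n) if s[i,4]>60]
    return m,l,s,k
E
python3 - <<'E'
from meas import *
z=np.load('pics/top0.npz'); im,d=z['im'],z['d']
m,l,s,k=axis(im)
for i in k: print(s[i].tolist())
# height map of ROI
c=calibration('top');T=np.array(c['T'])
def hz(u,v): return pt('top',u,v,d[v,u])
for u,v in [(203,202),(230,206),(328,217),(312,215),(263,209),(279,211),(296,213),(337,218),(380,224),(300,165),(247,148),(208,262),(268,257),(345,136)]: print((u,v),np.round(hz(u,v),3))
for u in range(322,350): 
    v=int(round(202+(u-203)*23/189)); print(u,[int(im[v+o,u].mean()) for o in(-6,-3,0,3,6)],np.round(hz(u,v)[2],3),end=' | ')
big=cv2.resize(im[180:250,190:405],None,fx=3.7,fy=3.7,interpolation=cv2.INTER_CUBIC); cv2.imwrite('pics/crop0.png',np.clip(big[:,:,::-1]*1.0,0,255))
E
```

```text
[208, 194, 49, 14, 410]
[207, 207, 50, 17, 299]
[341, 211, 53, 15, 339]
[341, 223, 51, 16, 314]
(203, 202) [0.577 0.218 0.025]
(230, 206) [0.57  0.168 0.006]
(328, 217) [ 0.54  -0.019  0.069]
(312, 215) [0.545 0.01  0.066]
(263, 209) [0.558 0.1   0.062]
(279, 211) [0.554 0.07  0.063]
(296, 213) [0.549 0.039 0.067]
(337, 218) [ 0.541 -0.043  0.004]
(380, 224) [ 0.527 -0.128  0.003]
(300, 165) [0.645 0.028 0.023]
(247, 148) [0.678 0.129 0.042]
(208, 262) [0.463 0.202 0.066]
(268, 257) [0.469 0.093 0.038]
(345, 136) [ 0.703 -0.064  0.011]
322 [18, 17, 49, 33, 20] 0.038 | 323 [23, 62, 65, 37, 21] 0.056 | 324 [20, 91, 100, 43, 21] 0.066 | 325 [28, 72, 47, 61, 14] 0.064 | 326 [53, 27, 27, 77, 19] 0.066 | 327 [55, 25, 24, 85, 23] 0.063 | 328 [71, 26, 28, 80, 16] 0.069 | 329 [63, 21, 23, 78, 16] 0.063 | 330 [34, 40, 29, 72, 23] 0.066 | 331 [47, 59, 92, 18, 19] 0.064 | 332 [22, 94, 80, 23, 30] 0.067 | 333 [26, 31, 41, 65, 72] 0.028 | 334 [60, 77, 93, 112, 111] 0.005 | 335 [112, 112, 112, 114, 112] 0.005 | 336 [113, 109, 111, 117, 112] 0.005 | 337 [119, 113, 110, 113, 113] 0.004 | 338 [127, 112, 112, 116, 111] 0.004 | 339 [129, 113, 126, 120, 113] 0.005 | 340 [125, 124, 132, 120, 129] 0.005 | 341 [126, 161, 148, 123, 173] 0.005 | 342 [128, 166, 149, 137, 175] 0.005 | 343 [142, 175, 156, 128, 173] 0.004 | 344 [178, 171, 180, 131, 177] 0.004 | 345 [181, 173, 180, 128, 179] 0.005 | 346 [179, 165, 180, 128, 181] 0.008 | 347 [180, 175, 150, 155, 179] 0.005 | 348 [180, 173, 150, 147, 180] 0.004 | 349 [181, 171, 150, 138, 180] 0.003 | [ WARN:0@0.326] global loadsave.cpp:1063 imwrite_ Unsupported depth image for selected encoder is fallbacked to CV_8U.
```

View pics/crop0.png

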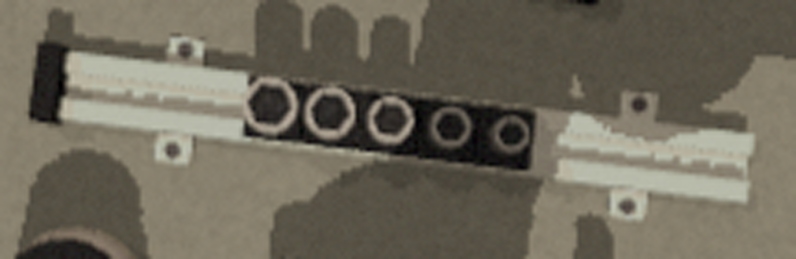

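The crop shows five chromed sockets on black carriers. The rear one, with the thinnest ring, is at crop (511,133), its carrier edge is at about (533,140), the cap is at (34–66,80), and the open end is at (751,166).

```bash
python3 - <<'E'
from h import *
P=lambda x,y,z:onplane('top',190+(x+.5)/3.7-.5,180+(y+.5)/3.7-.5,z)
o=P(751,166,.014);c=P(34,81,.028);r=P(533,140,.026);i=P(64,83,.028);f=P(244,104,.026)
ax=(c-o)[:2];L=np.linalg.norm(ax);ax/=L
print(o,c,r,'L',L,'yaw',np.degrees(np.arctan2(-ax[0],ax[1])),ax)
mid=(o+c)[:2]/2
for n,p in(('rear',r),('capin',i),('front',f)): print(n,(p[:2]-mid)@ax,(p[:2]-mid)@[ax[1],-ax[0]])
# rows sockets from depth heights, perpendicular; scene check of rear socket & cap
for u,v,z in((263,180,.064),(316,222,.064)): print('scene',onplane('scene',u,v,z))
s=read_state(); R=np.array(s['ee_rot']);p=np.array(s['ee_pos'])
rear=mid+ax*((r[:2]-mid)@ax); print('rearpt',rear)
# tool: z down; y axis (closing line) across rail -> want tool y = +-perp
t0=np.degrees(np.arctan2(R[1,1],R[0,1]));per=np.degrees(np.arctan2(-ax[0],ax[1]))
print('tool y dir',t0,'perp dir(x-ish)',per,'ax dir',np.degrees(np.arctan2(ax[1],ax[0])))
for name,b in(('behind60',rear-ax*.06),):
    print(name,b,R.T@np.r_[b-p[:2],0])
E
```

```text
[ 0.52494706 -0.14967457  0.014     ] [0.57826105 0.22587022 0.028     ] [ 0.54096805 -0.03435742  0.026     ] L 0.37931025274173896 yaw -8.079967559085741 [0.14055508 0.99007286]
rear -0.07323091754756568 -0.0003464645888131126
capin 0.1738238001898703 0.0007793104643011038
front 0.07877210287472275 0.0008713828893105178
scene [ 0.54931313 -0.01206944  0.064     ]
scene [0.56386911 0.10254608 0.064     ]
rearpt [ 0.54131108 -0.03440612]
tool y dir -70.47263896879684 perp dir(x-ish) -8.079967559085741 ax dir 81.92003244091426
behind60 [ 0.53287777 -0.09381049] [ 0.47077314 -0.38293459  0.00078224]
```

Everything agrees with the given sizes: rail length 379 mm, row 152 mm. The rear face is at rail y=-73 mm, so it has about 99 mm to travel. I'll go behind it with closed fingers and the closing line across the rail.

Request:
{"name": "carry_out", "arguments": {"deltas": [[0.471,-0.383,0,0,0,-0.347,0],[0.471,-0.383,0,0,0,-0.347,0],[0.471,-0.383,0,0,0,-0.347,0],[0.471,-0.383,0,0,0,-0.347,0],[0.471,-0.383,0,0,0,-0.347,0],[0.471,-0.383,0,0,0,-0.347,0],[0.471,-0.383,0,0,0,-0.347,0],[0.471,-0.383,0,0,0,-0.347,0],[0.471,-0.383,0,0,0,-0.347,0],[0.471,-0.383,0,0,0,-0.347,0],[0.471,-0.383,0,0,0,-0.347,0],[0.471,-0.383,0,0,0,-0.347,0],[0.471,-0.383,0,0,0,-0.347,0],[0.471,-0.383,0,0,0,-0.347,0],[0.471,-0.383,0,0,0,-0.347,0],[0.471,-0.383,0,0,0,-0.347,0],[0.471,-0.383,0,0,0,-0.347,0],[0.471,-0.383,0,0,0,-0.347,0]], "newtons": 20}}

```text
time: 1.9
ee_pos: [0.5329, -0.0952, 0.2055]
ee_rot: [[0.141, 0.99, 0.0], [0.99, -0.141, -0.0], [-0.0, 0.0, -1.0]]
contact_force: [-0.1, -0.5, -0.0]
gripper_width: 0.003
gripper_force: 0.0
```

Request:
{"name": "carry_out", "arguments": {"deltas": [[0,0,0.04,0,0,0,0],[0,0,0.08,0,0,0,0],[0,0,0.12,0,0,0,0],[0,0,0.15,0,0,0,0],[0,0,0.165,0,0,0,0],[0,0,0.175,0,0,0,0],[0,0,0.182,0,0,0,0],[0,0,0.186,0,0,0,0],[0,0,0.186,0,0,0,0],[0,0,0.186,0,0,0,0]]}}

```text
time: 2.9
ee_pos: [0.5339, -0.0945, 0.0204]
ee_rot: [[0.139, 0.99, 0.002], [0.99, -0.139, -0.001], [-0.0, 0.002, -1.0]]
contact_force: [-0.9, -0.1, -0.2]
gripper_width: 0.006
gripper_force: 0.0
```

```bash
python3 - <<'E'
from h import *
im,d=snap('scene','s1'); cv2.imwrite('pics/s1c.png',cv2.resize(im[90:320,130:430,::-1],None,fx=2.5,fy=2.5))
print(read_state()['ee_pos'],read_state()['contact_force'])
E
```

```text
[ 0.53388673 -0.09448037  0.02039869] [0.21956884 0.44442074 0.00229884]
```

View pics/s1c.png

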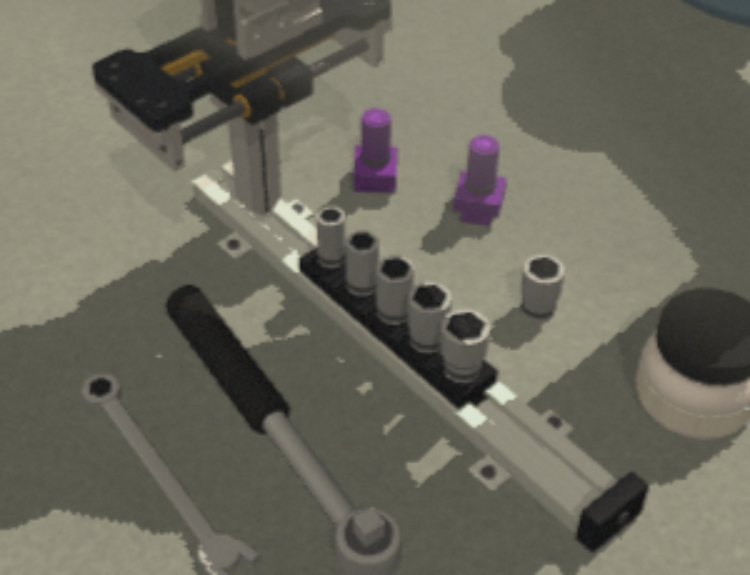

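The enlarged scene shows closed fingers at crop (257,200), centred on the rail behind the rear socket at (330,235), with everything else clear. Next I'll approach gently until contact.

Request:
{"name": "carry_out", "arguments": {"deltas": [[0.012,0,0.001,0,0,0,0],[0.024,0,0.001,0,0,0,0],[0.034,0,0.001,0,0,0,0],[0.04,0,0.001,0,0,0,0],[0.044,0,0.001,0,0,0,0],[0.046,0,0.001,0,0,0,0],[0.048,0,0.001,0,0,0,0],[0.049,0,0.001,0,0,0,0],[0.05,0,0.001,0,0,0,0],[0.051,0,0.001,0,0,0,0],[0.052,0,0.001,0,0,0,0],[0.053,0,0.001,0,0,0,0],[0.054,0,0.001,0,0,0,0],[0.055,0,0.001,0,0,0,0],[0.056,0,0.001,0,0,0,0],[0.058,0,0.001,0,0,0,0],[0.06,0,0.001,0,0,0,0]]}}

```text
time: 4.65
ee_pos: [0.5415, -0.0347, 0.0185]
ee_rot: [[0.139, 0.99, -0.0], [0.99, -0.139, 0.0], [0.0, -0.0, -1.0]]
contact_force: [0.5, -0.7, 0.5]
gripper_width: 0.006
gripper_force: 0.4
```

Request:
{"name": "carry_out", "arguments": {"deltas": [[0.003,0,0,0,0,0,0],[0.006,0,0,0,0,0,0],[0.01,0,0,0,0,0,0],[0.014,0,0,0,0,0,0],[0.018,0,0,0,0,0,0],[0.022,0,0,0,0,0,0],[0.026,0,0,0,0,0,0],[0.03,0,0,0,0,0,0],[0.034,0,0,0,0,0,0],[0.038,0,0,0,0,0,0],[0.042,0,0,0,0,0,0],[0.046,0,0,0,0,0,0],[0.05,0,0,0,0,0,0],[0.054,0,0,0,0,0,0],[0.058,0,0,0,0,0,0],[0.062,0,0,0,0,0,0],[0.065,0,0,0,0,0,0],[0.068,0,0,0,0,0,0],[0.07,0,0,0,0,0,0],[0.072,0,0,0,0,0,0]]}}

```text
time: 6.65
ee_pos: [0.5516, 0.0366, 0.0185]
ee_rot: [[0.139, 0.99, 0.0], [0.99, -0.139, -0.0], [-0.0, 0.0, -1.0]]
contact_force: [-0.1, -0.3, 0.6]
gripper_width: 0.004
gripper_force: 0.4
```

```bash
python3 - <<'E'
from h import *
im,d=snap('scene','s2'); cv2.imwrite('pics/s2c.png',cv2.resize(im[150:320,200:400,::-1],None,fx=3.5,fy=3.5,interpolation=cv2.INTER_CUBIC))
print(read_state()['ee_pos'],read_state()['contact_force'])
E
```

```text
[0.55162085 0.03690817 0.01847897] [ 1.08144736  0.4601402  -0.52878244]
```

View pics/s2c.png

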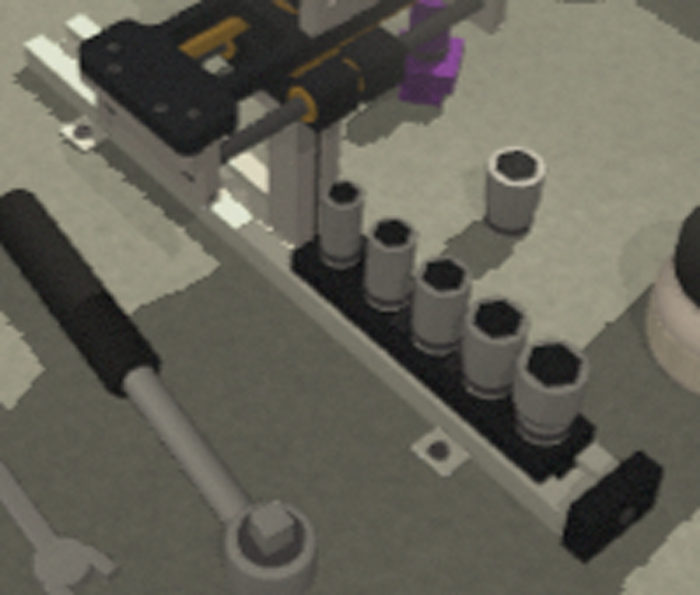

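The row is still together in the crop, with the rear carrier at (300,260). The front carrier edge at (560,470) is about 20 mm short of the cap at (575,500). I'll carry on slowly and watch the force.

Request:
{"name": "carry_out", "arguments": {"deltas": [[0.002,0,0,0,0,0,0],[0.004,0,0,0,0,0,0],[0.006,0,0,0,0,0,0],[0.008,0,0,0,0,0,0],[0.009,0,0,0,0,0,0],[0.01,0,0,0,0,0,0],[0.011,0,0,0,0,0,0],[0.012,0,0,0,0,0,0],[0.013,0,0,0,0,0,0],[0.014,0,0,0,0,0,0],[0.015,0,0,0,0,0,0],[0.016,0,0,0,0,0,0]]}}

```text
time: 7.9
ee_pos: [0.5538, 0.0524, 0.0184]
ee_rot: [[0.139, 0.99, -0.0], [0.99, -0.139, -0.0], [-0.0, -0.0, -1.0]]
contact_force: [-0.3, -1.2, -0.1]
gripper_width: 0.006
gripper_force: 0.4
```

Request:
{"name": "carry_out", "arguments": {"deltas": [[0.0005,0,0,0,0,0,0],[0.001,0,0,0,0,0,0],[0.0015,0,0,0,0,0,0],[0.002,0,0,0,0,0,0],[0.0025,0,0,0,0,0,0],[0.003,0,0,0,0,0,0],[0.003,0,0,0,0,0,0]]}}

```text
time: 8.6
ee_pos: [0.5541, 0.0545, 0.0185]
ee_rot: [[0.139, 0.99, -0.0], [0.99, -0.139, -0.002], [-0.002, -0.0, -1.0]]
contact_force: [-1.2, -5.0, 0.2]
gripper_width: 0.004
gripper_force: 2.6
```

```bash
python3 - <<'E'
from h import *
im,d=snap('top','t3'); cv2.imwrite('pics/t3c.png',cv2.resize(im[185:235,190:330,::-1],None,fx=5.5,fy=5.5,interpolation=cv2.INTER_CUBIC))
print(read_state()['ee_pos'],read_state()['contact_force'])
E
```

```text
[0.55413771 0.05447062 0.01849232] [-0.2131906  -4.64183438  0.1155093 ]
```

View pics/t3c.png

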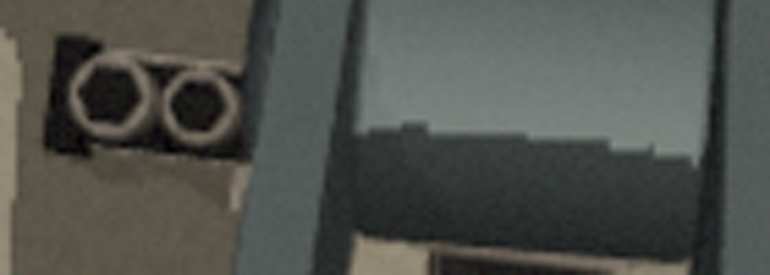

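The crop shows the front carrier against the cap (cap at crop x 50–90, socket at 110), and the force has jumped to 5 N. I'll press a touch more to close any gaps, then back off.

Request:
{"name": "carry_out", "arguments": {"deltas": [[0.001,0,0,0,0,0,0],[0.002,0,0,0,0,0,0],[0.002,0,0,0,0,0,0],[0.002,0,0,0,0,0,0]]}}

```text
time: 9.05
ee_pos: [0.5542, 0.0547, 0.0185]
ee_rot: [[0.138, 0.99, -0.001], [0.99, -0.138, -0.005], [-0.005, -0.001, -1.0]]
contact_force: [-2.4, -12.3, 1.9]
gripper_width: 0.005
gripper_force: 6.1
```

It's hard against the stop: 12 N for 0.2 mm of movement. Now I'll retreat slowly and rise.

Request:
{"name": "carry_out", "arguments": {"deltas": [[-0.001,0,0,0,0,0,0],[-0.002,0,0,0,0,0,0],[-0.004,0,0,0,0,0,0],[-0.008,0,0,0,0,0,0],[-0.016,0,0,0,0,0,0],[-0.03,0,0,0,0,0,0],[-0.045,0,-0.005,0,0,0,0],[-0.06,0,-0.03,0,0,0,0],[-0.08,0,-0.07,0,0,0,0],[-0.11,0,-0.11,0,0,0,0],[-0.14,0,-0.14,0,0,0,0],[-0.18,0,-0.16,0,0,0,0],[-0.22,0,-0.18,0,0,0,0],[-0.26,0,-0.18,0,0,0,0],[-0.28,0,-0.18,0,0,0,0],[-0.28,0,-0.18,0,0,0,0],[-0.28,0,-0.18,0,0,0,0]]}}

```text
time: 10.75
ee_pos: [0.5149, -0.2205, 0.1985]
ee_rot: [[0.141, 0.99, -0.0], [0.99, -0.141, 0.001], [0.0, -0.0, -1.0]]
contact_force: [-1.0, 0.5, -0.4]
gripper_width: 0.005
gripper_force: 0.0
```

```bash
python3 - <<'E'
from h import *
im,d=snap('scene','s4'); cv2.imwrite('pics/s4c.png',cv2.resize(im[140:330,150:450,::-1],None,fx=2.6,fy=2.6,interpolation=cv2.INTER_CUBIC))
s=read_state();print(s['time'],s['ee_pos'],s['contact_force'])
E
```

```text
10.8 [ 0.51510481 -0.2197277   0.19835982] [-0.18026617 -0.03727474  0.09658792]
```

View pics/s4c.png

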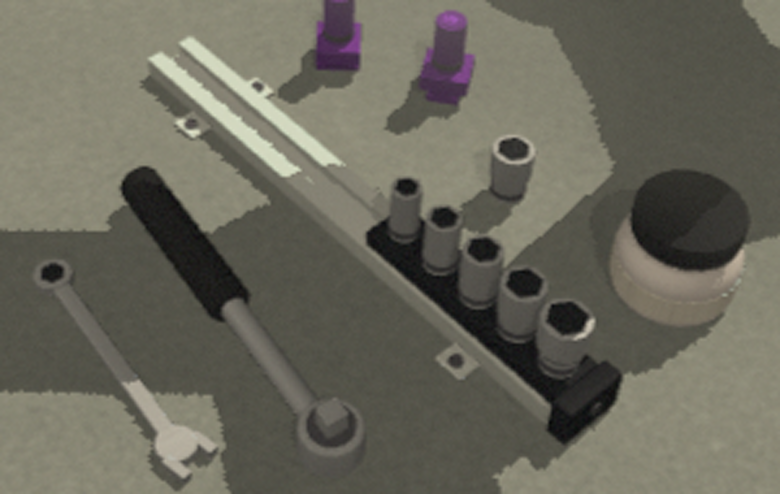

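The five carriers sit tight together against the cap (crop 370–560, cap at 585,395). The bystanders haven't moved and the arm is clear.

```bash
python3 -c "
from workcell import *
print(hand_in())"
```

```text
the job is handed in; nothing more can be done
None
```

The row of five sockets is pushed up against the black end cap with no visible gaps, nothing around the rail was disturbed, the arm is clear, and the job was handed in at about 11 s of the 35 s allowed; the hand-in gave no verdict.

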